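# Brake the disc sharpener and hold its guard open for the disc change

## Robot

A 7-joint arm with a two-finger parallel gripper is mounted at the origin on a cart in front of the work surface, level with it; the furniture and walls round the work are solid. World frame = base frame: x ahead of the robot, y to its left, z up, the work surface at z = 0. Lengths are in mm, angles in rad, forces in N, time in s.
With the tool pointing down it reaches from about 400 to 850 mm from the base axis. Payload 6.9 kg.
Tool frame: the origin (TCP) lies on the centre line of the jaws, within the pads' length; the fingertips stand 22 mm ahead of it and the grasp point (between the pads) lies 3 mm ahead of it; z points along the fingers, y is the line along which they close (so a half turn about z gives the same grasp; the last joint's range is limited). The gripper opens to 85 mm and grips with 20 to 120 N. Pads are 22 mm wide; open, the fingers measure 114 mm over their backs; the gripper's body (76 mm by 85 mm) begins 54 mm behind the grasp point. The pads swing forward as they close: fully open they stand 13 mm farther back than shut.
Start: joints at [-1.159, 0.507, -0.238, 1.5, 0.126, 1.149, -0.155], TCP at [188.179, 595.987, 253.275] pointing down, gripper open.
Joint ranges: [-3.08, 3.08], [-0.24, 2.05], [-1.43, 1.35], [0, 2.5], [-1.52, 4.66], [0.17, 1.96], [-2.89, 2.89]. Speed limits (rad/s): [2.39, 2.39, 3.14, 3.14, 3.14, 3.14, 3.14].

## Interface

Orientations are given as a 3x3 rotation matrix whose columns are the frame's x, y, z axes.
In Python, from plant import manip, imaging, workorder gives the robot as it stands.
- The arm moves only by the tool arm_command, never from a script. Its argument "commands" is a list of rows, each a list of 5 numbers: the shift along the tool's x, y, z in mm, then the turn about the tool's z in degrees, then the closure, from 0 (fully open) to 1 (shut). A call has 1 to 12 rows; each row shifts and turns the commanded pose from where the row before left it, along the tool's axes as they then stand; what a row does not reach is not made up. A row lasts 1/12 s, in which the tool goes at most 41.7 mm and 7.16 degrees, less where a joint would pass 70% of its speed; a pose out of reach is approached as far as the arm can. A call with a gripper value outside its range is refused whole. The fingers move at their own pace and stop on an object; the grip force is fixed at half the most. Time passes only in rows, so rows that do not move let the fingers close. It gives the time, the measured TCP pose, the force, the opening and the grip force at its end, in the units of the state.
- manip.state(): the state, without advancing time (a new reading comes with each control period).
- imaging.grab_frame(name): name is "side" or "top" or "wrist"; returns a dict with "img" (420x560x3 uint8, red, green, blue), "depth" (420x560 float32, mm along the optical axis (not along the pixel's ray), 0 where there is no reading), "fx", "fy", "cx", "cy" (pixels), "xyz" and "rotation" of the camera in the world. Camera axes: x right, y down, z forward; pixel columns grow to the right and rows downward; lengths in mm; the calibration is good to about 2 mm. A picture is of the moment at which its call begins.
- workorder.sign_off(): hands the job in; it is judged then, once.
The state is a dict: "time": time; "joint_pos": joint angles; "joint_velocities": joint speeds; "joint_torque": joint torques, N m; "position": TCP position; "ee_rot": TCP orientation; "contact_force": force on the tool from outside, world axes, zero at the start; "wrist_torque": the same for the moment, N m; "width": finger opening in mm; "grip_force": force on a finger pad.
Only numpy, scipy, OpenCV 4.12 (cv2) and the standard library are available. Lean on these libraries where they do the work, as an engineer would, in place of code of your own. Each camera call takes 0.05 s, during which the arm holds its last target. There are 200 camera calls.

## Task

The worn disc on the bench sharpener is to be changed by a colleague. First, with the guard shut, draw the sprung brake handle on its left out until its bar stands directly over the cross blade of the rider on the scale bar, keep it there for a full second, and let it spring all the way home; then lift the sprung guard by its front bar to 45 degrees from shut (its pointer at the long mark of the quadrant) and finish while still holding it there, because it falls shut when let go. Leave the other things on the table where they lie.

Things in the scene. Friction and masses are not known exactly. Their poses are not given: they have to be found in the camera images.
- machine: bench disc sharpener, fixed to the table: base plate 180 x 250 mm, grey motor and brake housing on its left (+y), a worn flap disc (115 mm, standing upright, facing sideways) on its right under a dark steel guard. Origin on the table surface below the disc; x points to its rear (away from the robot at yaw 0), y to its left, z up. The brake housing's front face is at x = -60 mm and its top 138 mm high; the motor's top is 141 mm high.
- guard (a joint): angle of the guard in rad: 0 shut, grows as the front bar is lifted; 0.785 is 45 degrees; travel ends at 1.6. Its weight and a spring push it shut (about 3 to 7 N upward at the bar holds it).
- guard_hinge (a point): middle of the guard's hinge line, which runs along the machine's y; 155 mm above the table, at machine x = +65 mm, y = 0. Fixed on the machine. The guard is 66 mm wide. Beside its right (-y) cheek stands a thin quadrant of 85 mm radius about the hinge line, with marks every 15 degrees, the 45 degree mark long; a pointer on the guard runs along it.
- guard_bar (a point): middle of the guard's front bar: round rubber bar, 14 mm diameter, 96 mm long along the machine's y, carried on two thin arms (at y = +-38 mm at the bar) 80 mm ahead of the guard's top plate; free above, below and in front. It moves on an arc of 185 mm radius about the hinge; shut, it is level with the hinge (155 mm above the table, straight ahead of it). Being round it can turn between the fingers.
- brake (a joint): how far the brake handle is drawn out, in m: 0 home, at most 0.05; it slides to the machine's -x. Sprung home: 3 N at the start plus 200 N/m.
- brake_bar (a point): middle of the brake handle's bar: round rubber bar, 14 mm diameter, 84 mm long along the machine's y, carried at its ends on two 8 mm rods (68 mm apart) that slide in the brake housing; free between the rods, above and in front; 110 mm above the table, at machine y = +140 mm, and at x = -130 mm when home. 70 mm free between it and the brake housing's front.
- rider: clamp rider on the flat scale bar that runs below the brake handle along the machine's x (top of the bar 48 mm above the table). Origin 45 mm above the table, in the mid-plane of its cross blade (4 mm thick, 116 mm long along y, top 64 mm above the table, so its ends show beyond the handle bar's). Axes like the machine's. It is fixed, 22 to 38 mm ahead (-x) of the handle bar's home; directly over it means the same x in the machine's frame.
- spare_disc: spare flap disc, 115 mm, 10 mm high, lying flat; bystander; origin at the centre of its underside
- spanner: combination spanner, 219 mm long along its y, 9 mm high; bystander; origin at the centre of its underside
- pliers: long-nose pliers, 184 mm long along its y, 16 mm high; bystander; origin at the centre of its underside
- tape_roll: roll of masking tape, 104 mm, 25 mm high, lying flat; bystander; origin at the centre of its underside

How it is judged:
By the outcome, as a careful person would: the job done as asked, in the order asked, and still so for the second after the job is handed in, while the arm keeps its last pose, push and grip.
It also fails if it takes over 48 s, if anything falls off the work surface, if the arm or the gripper's body presses on something with over 40 N, if the wrist force passes 120 N, or if a joint passes its speed limit or range.

## Working session

There is one attempt and no reset: what is moved stays moved. The work goes in short steps, Python scripts to look and compute and a tool call to move; the robot and the scene stay as the last step left them, time stands still between calls to the robot, and variables do not carry over. Pictures are saved under pics/ and viewed, at most 11 in all, crops included, and the job is handed in when it is done.

Besides the shell and the picture viewer there is one more tool, called after "Request:" in YAML: its name, and indented under it one key for each argument. arm_command: Moves the arm, as the interface text tells. Its arguments: {"type":"object","properties":{"commands":{"type":"array","items":{"type":"array","items":{"type":"number"}}}},"required":["commands"]}

```bash
mkdir -p pics; ls
cat > h.py <<'E'
import numpy as np, cv2
from plant import manip, imaging, workorder
def grab(n,save=None):
    f=imaging.grab_frame(n)
    if save: cv2.imwrite('pics/'+save,f['img'][:,:,::-1]); np.savez('pics/'+save[:-4],**f)
    return f
def cloud(f):
    v,u=np.mgrid[0:420,0:560]; d=f['depth'].astype(float)
    p=np.stack([(u-f['cx'])/f['fx']*d,(v-f['cy'])/f['fy']*d,d],-1)
    return p@np.array(f['rotation']).T+np.array(f['xyz'])
def plane(f,u,v,z):
    r=np.array(f['rotation'])@np.array([(u-f['cx'])/f['fx'],(v-f['cy'])/f['fy'],1.]); o=np.array(f['xyz'])
    return o+r*(z-o[2])/r[2]
E
python3 - <<'E'
from h import *
a=grab('top','t1.png'); b=grab('side','s1.png')
for f in (a,b): print(f['fx'],f['cx'],f['cy'],f['xyz'],np.round(f['rotation'],3).tolist())
s=manip.state(); print(s['time'],s['position'],np.round(s['ee_rot'],3).tolist(),s['width'])
E
```

```text
pics
546.3173921213339 278.21171633327316 212.54569760512 [-353.47830796 -488.63721839 1851.89435686] [[0.392, -0.788, 0.474], [-0.92, -0.33, 0.213], [-0.011, -0.519, -0.855]]
439.0728122209663 285.0584155454382 200.03324833382985 [ 602.76101544 1019.66030101  894.52548878] [[-1.0, 0.005, -0.015], [0.016, 0.571, -0.821], [0.004, -0.821, -0.571]]
0.1 [188.1029893  595.59979541 252.52282028] [[-0.954, 0.301, -0.0], [0.301, 0.954, -0.002], [-0.0, -0.002, -1.0]] 85.58780351869528
```

View pics/t1.png

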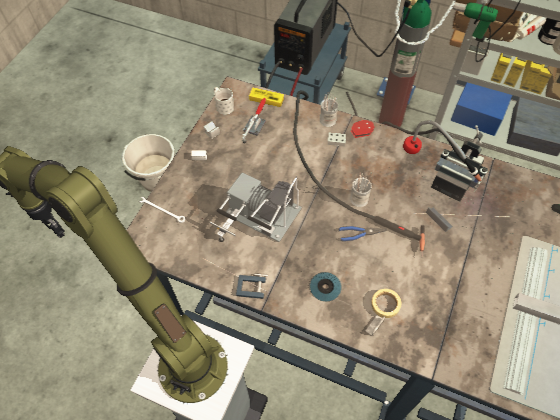

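View pics/s1.png

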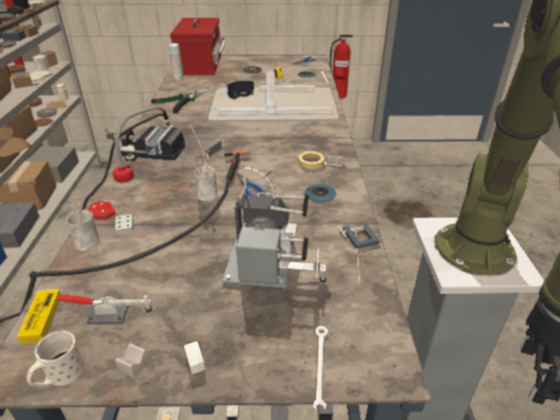

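The top view shows the machine at about (255,208), with the brake handle at about (228,215) and the guard at (280,205). The side view shows the handle at about (320,268) and the guard bar at (305,205). I'll crop both for detail.

Run:
```python
from h import *
a=dict(np.load('pics/t1.npz')); b=dict(np.load('pics/s1.npz'))
A=cv2.resize(a['img'][165:250,195:310,::-1],None,fx=6.9,fy=6.9,interpolation=cv2.INTER_CUBIC)
B=cv2.resize(b['img'][160:300,210:350,::-1],None,fx=4.2,fy=4.2,interpolation=cv2.INTER_CUBIC)
cv2.imwrite('pics/ta.png',A); cv2.imwrite('pics/sb.png',B)
for n,f in (('t',a),('s',b)):
    c=cloud(f); 
    # machine tops
    m=(abs(c[...,2]-140)<5)&(c[...,0]>300)&(c[...,0]<900)&(f['depth']>0)
    print(n,m.sum())
    if m.sum()>30:
        p=c[m]; print(np.median(p,0), cv2.minAreaRect(p[:,:2].astype(np.float32)))
    m=(abs(c[...,2]-48)<60)
for nm,u,v in (('mach',255,208),('h',228,215)): print(nm,plane(a,u,v,110))
for nm,u,v in (('house',258,240),('bar',322,268)): print(nm,plane(b,u,v,110))
```

```text
t 484
[644.54973737  82.23587559 138.64432951] ((693.5119018554688, -100.06015014648438), (180.5729522705078, 531.966796875), 18.27274513244629)
s 1123
[652.4651252   87.47081876 137.32391539] ((747.7969970703125, -1206.6265869140625), (2684.11669921875, 591.963134765625), 83.483642578125)
mach [597.14703908  32.8777771  110.        ]
h [530.33557675 113.06058097 110.        ]
house [659.59110731  85.46625011 110.        ]
bar [491.93789073 198.14491892 110.        ]
```

View pics/ta.png

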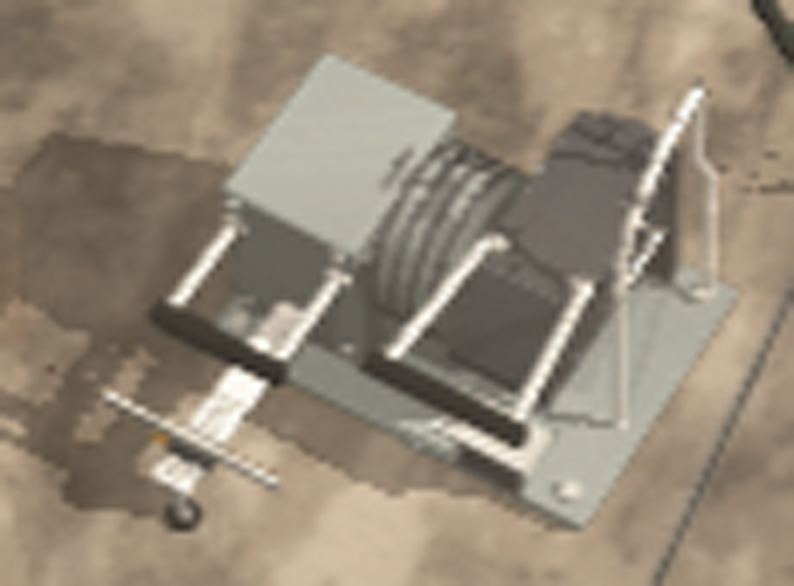

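View pics/sb.png

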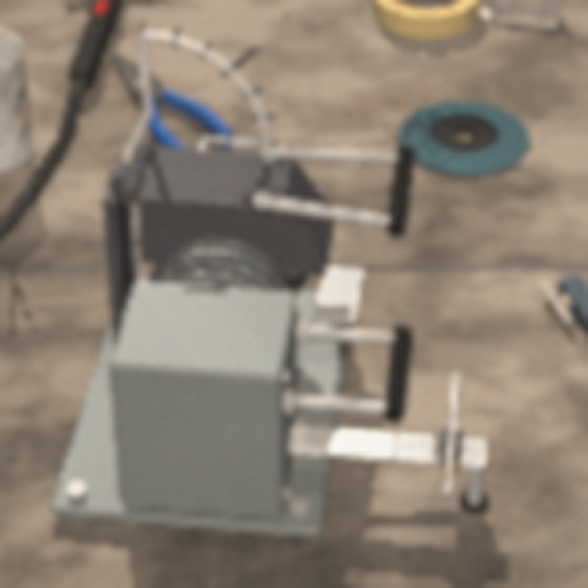

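The top crop shows the brake bar at crop (155,310)-(283,375), the blade ends at (107,393) and (278,483), the guard bar at (370,360)-(530,437), and the housing top corners. The side crop shows the same bars at (403,327)-(397,418) and (405,150)-(397,233), with the blade at (456,375)-(447,492).

Run:
```python
from h import *
a=dict(np.load('pics/t1.npz')); b=dict(np.load('pics/s1.npz'))
T=lambda x,y:((x+.5)/6.9-.5+195,(y+.5)/6.9-.5+165)
S=lambda x,y:((x+.5)/4.2-.5+210,(y+.5)/4.2-.5+160)
F=[('brake L',(155,310),(397,418),110),('brake R',(283,375),(403,327),110),('blade L',(107,393),(447,492),63),('blade R',(278,483),(456,375),63),
('guard L',(370,360),(397,233),155),('guard R',(530,437),(405,150),155),
('houseFL',(225,187),(277,367+20),138),('houseFR',(360,255),(297,290),138),('houseBL',(327,52),(112,365),138),('houseBR',(457,117),(142,283),138)]
P={}
for n,t,s,z in F:
    pt=plane(a,*T(*t),z); ps=plane(b,*S(*s),z); print(n,pt[:2].round(1),ps[:2].round(1)); P[n]=(pt,ps)
for i,k in enumerate('ts'):
    for q in ('brake','blade','guard'):
        l,r=P[q+' L'][i],P[q+' R'][i]; d=l-r; print(k,q,'mid',((l+r)/2).round(1),'len',np.linalg.norm(d).round(1),'yaw',np.degrees(np.arctan2(-d[0],d[1])).round(1))
```

```text
brake L [536.1 161.5] [536.  164.4]
brake R [525.9  79.7] [527.4  75.9]
blade L [501.7 179.5] [503.9 182. ]
blade R [487.   68.2] [489.6  70.7]
guard L [529.1  26.8] [530.5  32. ]
guard R [519.  -69.2] [519.7 -66.7]
houseFL [607.3 151. ] [610.6 166.2]
houseFR [595.8  64.5] [597.7  71. ]
houseBL [710.5 137.8] [713.4 144.7]
houseBR [698.3  53. ] [699.9  62.6]
t brake mid [531.  120.6 110. ] len 82.5 yaw -7.1
t blade mid [494.4 123.9  63. ] len 112.3 yaw -7.5
t guard mid [524.1 -21.2 155. ] len 96.5 yaw -6.0
s brake mid [531.7 120.2 110. ] len 88.9 yaw -5.5
s blade mid [496.7 126.3  63. ] len 112.2 yaw -7.3
s guard mid [525.1 -17.3 155. ] len 99.2 yaw -6.2
```

Both views agree: the machine is near (643,-34) with a yaw of about -7°, the brake bar is near (531,120), and the rider is about 36 mm ahead of it. Next I move to hover above the brake bar.

Request:
arm_command:
  commands:
    - [-23.5,-17.5,0,0,0]
    - [-23.5,-17.5,0,0,0]
    - [-23.5,-17.5,0,0,0]
    - [-23.5,-17.5,0,0,0]
    - [-23.5,-17.5,0,0,0]
    - [-23.5,-17.5,0,0,0]
    - [-23.5,-17.5,0,0,0]
    - [-23.5,-17.5,0,0,0]
    - [-23.5,-17.5,0,0,0]
    - [-23.5,-17.5,0,0,0]
    - [-23.5,-17.5,0,0,0]
    - [-23.5,-17.5,0,0,0]

```text
time: 1.1
position: [394.4, 309.4, 253.1]
ee_rot: [[-0.954, 0.301, -0.0], [0.301, 0.954, -0.0], [0.0, -0.0, -1.0]]
contact_force: [1.1, 0.0, 0.5]
width: 85.2
grip_force: 0.0
```

Request:
arm_command:
  commands:
    - [-23.5,-17.5,0,0,0]
    - [-23.5,-17.5,0,0,0]
    - [-23.5,-17.5,0,0,0]
    - [-23.5,-17.5,0,0,0]
    - [-23.5,-17.5,0,0,0]
    - [-23.5,-17.5,0,0,0]
    - [-23.5,-17.5,0,0,0]
    - [-23.5,-17.5,0,0,0]

```text
time: 1.77
position: [531.4, 119.4, 253.0]
ee_rot: [[-0.954, 0.301, -0.001], [0.301, 0.954, -0.0], [0.001, -0.0, -1.0]]
contact_force: [-0.7, 0.7, -0.1]
width: 85.6
grip_force: 0.0
```

Request:
arm_command:
  commands:
    - [0,0,0,6.6,0]
    - [0,0,0,6.6,0]
    - [0,0,0,6.6,0]
    - [0,0,0,6.6,0]
    - [0,0,0,6.6,0]
    - [0,0,0,6.6,0]
    - [0,0,0,6.6,0]
    - [0,0,0,6.6,0]
    - [0,0,0,6.6,0]
    - [0,0,0,6.6,0]
    - [0,0,0,6.6,0]
    - [0,0,0,6.6,0]

```text
time: 2.77
position: [530.7, 120.7, 252.9]
ee_rot: [[0.123, 0.992, -0.001], [0.992, -0.123, -0.0], [-0.0, -0.001, -1.0]]
contact_force: [0.3, 0.1, -0.2]
width: 85.5
grip_force: 0.0
```

Run:
```python
from h import *
f=grab('wrist','w1.png'); s=manip.state()
print(s['time'],s['position'],np.round(s['ee_rot'],3).tolist(),s['width'],s['contact_force'],np.round(s['joint_pos'],2))
print(f['fx'],f['cx'],f['cy'],f['xyz'],np.round(f['rotation'],3).tolist())
c=cloud(f); print([c[v,u].round(0).tolist() for v in (100,200,300) for u in (150,280,400)])
```

```text
2.8167 [530.69411867 120.8172224  252.90816533] [[0.13, 0.991, -0.001], [0.991, -0.13, -0.0], [-0.0, -0.001, -1.0]] 85.21583029628226 [ 0.40015981 -0.16786708  0.50490886] [-0.43  0.39  0.24  1.72 -0.1   1.05 -0.29]
375.57414286895465 280.1494599929379 211.07860623899967 [540.48209624 195.12491785 374.14193891] [[0.993, -0.115, -0.037], [-0.121, -0.949, -0.292], [-0.001, 0.295, -0.956]]
[[416.0, 206.0, -0.0], [539.0, 191.0, 1.0], [653.0, 177.0, 1.0], [394.0, 109.0, 0.0], [531.0, 125.0, 118.0], [609.0, 121.0, 139.0], [490.0, 136.0, 265.0], [513.0, -23.0, 0.0], [575.0, 120.0, 255.0]]
```

View pics/w1.png

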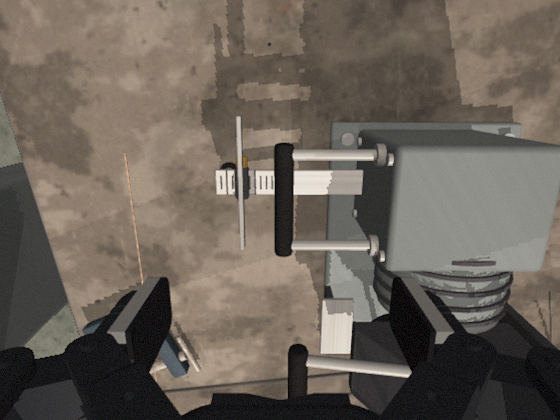

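The wrist view shows the brake bar at u≈284, rows 145-255, the blade from (239,117) to (243,248), and the rods at rows 155 and 245. I'll fit these at sub-pixel level.

```bash
cat >> h.py <<'E'
def fitline(f,rows,lo,hi,mode,show=False):
    """per-row edge pair of dark bar ('dark') or bright blade ('bright') -> left,right edge lines u(v)"""
    g=cv2.cvtColor(f['img'],cv2.COLOR_RGB2GRAY).astype(float); L=[];R=[];V=[]
    for v in rows:
        r=g[v,lo:hi]; d=np.gradient(r); 
        if mode=='dark': d=-d
        k=int(np.argmax(d)); 
        k2=k+int(np.argmin(d[k:k+30]))
        def sub(i):
            i=min(max(i,1),len(d)-2); y=abs(d[i-1:i+2]); return i+(y[2]-y[0])/max(y.sum(),1e-6)
        L.append(sub(k)+lo);R.append(sub(k2)+lo);V.append(v)
    V=np.array(V);out=[]
    for E in (L,R):
        E=np.array(E); p=np.polyfit(V,E,1)
        for _ in range(4):
            q=abs(E-np.polyval(p,V)); m=q<max(0.5,1.5*np.median(q)); p=np.polyfit(V[m],E[m],1)
        out.append((p,q[m].std(),m.sum()))
    return out
E
python3 - <<'E'
from h import *
f=dict(np.load('pics/w1.npz'))
b=fitline(f,range(162,240),262,310,'dark'); k=fitline(f,list(range(122,160))+list(range(205,245)),225,262,'bright')
def pt(l,v,z): return plane(f,np.polyval(l[0],v),v,z)
print([x[1:] for x in b+k])
W={}
for n,ls,vv,z in (('bar',b,(155,245),110),('blade',k,(117,248),64)):
    for i,l in enumerate(ls):
        A,B=pt(l,vv[0],z),pt(l,vv[1],z); d=A-B; print(n,'LR'[i],A[:2].round(1),B[:2].round(1),'len',np.linalg.norm(d).round(1),'yaw',np.degrees(np.arctan2(-d[0],d[1])).round(2)); W[n,i]=(A+B)/2
y=np.radians(-7); ex=np.array([np.cos(y),np.sin(y),0])
for n in W: print(n,W[n].round(1),(W[n]@ex).round(2))
bar=(W['bar',0]+W['bar',1])/2; bl=W['blade',0]+2*ex
print('need draw',(bar-bl)@ex)
for n,u,v,z in (('barTopEnd',284,145,110),('barLowEnd',284,255,110),('bladeT',239,117,64),('bladeB',243,248,64)): print(n,plane(f,u,v,z)[:2].round(1))
print(np.median(f['depth'][170:230,282:287]))
E
```

```text
[(np.float64(0.0931037645946423), np.int64(78)), (np.float64(0.09378204492246213), np.int64(78)), (np.float64(0.09692453273420043), np.int64(66)), (np.float64(0.36943380885450505), np.int64(40))]
bar L [531.  155.9] [522.5  88.2] len 68.2 yaw -7.18
bar R [544.5 154.2] [536.3  86.6] len 68.2 yaw -6.96
blade L [502.6 183. ] [489.1  70.4] len 113.4 yaw -6.87
blade R [505.3 182.7] [496.2  69.5] len 113.5 yaw -4.6
('bar', 0) [526.7 122.  110. ] 507.94
('bar', 1) [540.4 120.4 110. ] 521.69
('blade', 0) [495.8 126.7  64. ] 476.7
('blade', 1) [500.7 126.1  64. ] 481.61
need draw 36.113782728295035
barTopEnd [538.8 161.9]
barLowEnd [528.9  79.2]
bladeT [505.3 182.7]
bladeB [491.4  70.1]
266.05536
```

The draw needed is about 36.1 mm, and the bar width of 13.7 mm and the yaw both check out. I'll descend and grip.

Request:
arm_command:
  commands:
    - [0,2,25,0,0.35]
    - [0,0,25,0,0.35]
    - [0,0,25,0,0.35]
    - [0,0,25,0,0.35]
    - [0,0,20,0,0.35]
    - [0,0,10,0,0.35]
    - [0,0,10,0,0.35]
    - [0,0,0,0,0.35]

```text
time: 3.48
position: [532.3, 120.4, 111.8]
ee_rot: [[0.116, 0.993, -0.002], [0.993, -0.116, -0.001], [-0.001, -0.002, -1.0]]
contact_force: [0.4, -0.4, 0.3]
width: 55.4
grip_force: 0.0
```

Request:
arm_command:
  commands:
    - [0,0,0,0,0.6]
    - [0,0,0,0,0.8]
    - [0,0,0,0,1]
    - [0,0,0,0,1]
    - [0,0,0,0,1]
    - [0,0,0,0,1]
    - [0,0,0,0,1]
    - [0,0,0,0,1]

```text
time: 4.15
position: [533.1, 120.7, 114.5]
ee_rot: [[0.117, 0.993, 0.001], [0.993, -0.117, 0.001], [0.001, 0.001, -1.0]]
contact_force: [-2.5, 0.7, 5.3]
width: 11.9
grip_force: 58.4
```

Run:
```python
from h import *
s=manip.state(); print(s['time'],s['position'],np.round(s['ee_rot'],3).tolist(),s['width'],s['grip_force'],s['contact_force'])
f=grab('wrist','w2.png'); print(f['xyz'])
```

```text
4.15 [533.11460109 120.6535237  114.49886607] [[0.117, 0.993, 0.001], [0.993, -0.117, 0.001], [0.001, 0.001, -1.0]] 11.86463176389326 58.3904242515564 [-2.51740291  0.66369746  5.34001298]
[542.22648092 195.01053982 235.79505834]
```

View pics/w2.png

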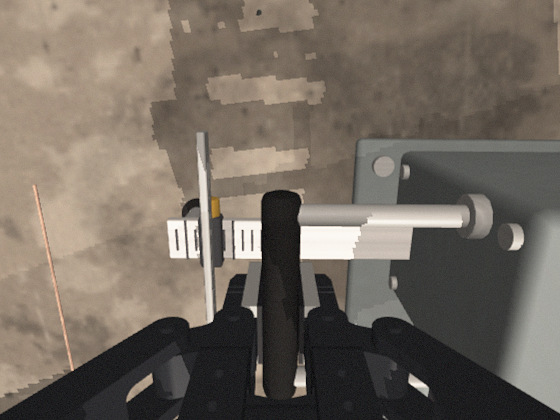

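The bar sits between the pads with the rods clear, and the blade's far end shows at (203,133). I'll draw the handle out 36 mm.

Request:
arm_command:
  commands:
    - [0,-5,0,0,1]
    - [0,-6,0,0,1]
    - [0,-7,0,0,1]
    - [0,-7,0,0,1]
    - [0,-6,0,0,1]
    - [0,-5,0,0,1]
    - [0,0,0,0,1]
    - [0,0,0,0,1]
    - [0,0,0,0,1]

```text
time: 4.95
position: [500.4, 124.8, 114.6]
ee_rot: [[0.118, 0.993, 0.008], [0.993, -0.118, 0.001], [0.002, 0.007, -1.0]]
contact_force: [8.1, -0.5, -1.3]
width: 11.6
grip_force: 58.7
```

Run:
```python
from h import *
s=manip.state(); print(s['time'],s['position'],np.round(s['ee_rot'],3).tolist(),s['width'],s['grip_force'],s['contact_force'])
p=np.array(s['position'])-[533.11,120.65,114.5]; print('TCP shift machine x',p@[.9925,-.1219,0])
f=grab('wrist','w3.png'); g=grab('side','s3.png'); print(f['xyz'],np.round(f['rotation'],3).tolist())
h=np.load('pics/w2.npz'); print(h['xyz'],np.round(h['rotation'],3).tolist())
B=cv2.resize(g['img'][210:300,260:350,::-1],None,fx=4,fy=4,interpolation=cv2.INTER_CUBIC)
C=np.zeros((420,560+360,3),np.uint8); C[:,:560]=f['img'][:,:,::-1]; C[:360,560:]=B
cv2.imwrite('pics/c3.png',cv2.resize(C,(800,365),interpolation=cv2.INTER_AREA))
```

```text
4.95 [500.36158281 124.80488515 114.55415257] [[0.118, 0.993, 0.008], [0.993, -0.118, 0.001], [0.002, 0.007, -1.0]] 11.57114332345138 58.74212980270386 [ 8.10187496 -0.46811812 -1.32214127]
TCP shift machine x -33.00928456473826
[508.72274656 199.1269504  235.90439639] [[0.993, -0.113, -0.027], [-0.116, -0.95, -0.291], [0.007, 0.293, -0.956]]
[542.22648092 195.01053982 235.79505834] [[0.993, -0.111, -0.034], [-0.116, -0.95, -0.292], [0.0, 0.293, -0.956]]
```

View pics/c3.png

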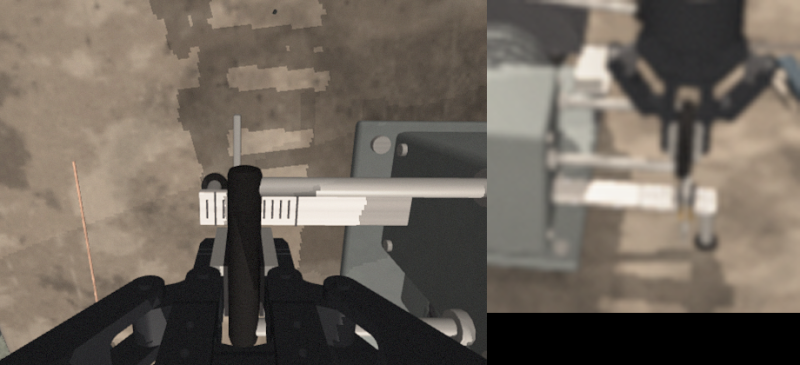

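The handle is drawn and gripped, with the blade's far end visible above the bar at about (272,135) and the bar at 262-301 in full-frame pixels. I'll measure the remaining offset.

```bash
cat >> h.py <<'E'
def offset(f,brow,blo,bhi,krow,klo,khi):
    b=fitline(f,brow,blo,bhi,'dark'); k=fitline(f,krow,klo,khi,'bright')
    y=np.radians(-7); ex=np.array([np.cos(y),np.sin(y),0]); ey=np.array([-np.sin(y),np.cos(y),0])
    bc=[plane(f,np.polyval(l[0],np.mean(brow)),np.mean(brow),110)@ex for l in b]
    kc=[plane(f,np.polyval(l[0],np.mean(krow)),np.mean(krow),64)@ex for l in k]
    print('bar edges',np.round(bc,2),'blade edges',np.round(kc,2),'res',[round(x[1],2) for x in b+k],'bar-blade (L+2)',np.mean(bc)-kc[0]-2,'(R-2)',np.mean(bc)-kc[1]+2,'mid',np.mean(bc)-np.mean(kc))
E
python3 - <<'E'
from h import *
f=dict(np.load('pics/w1.npz')); offset(f,range(162,240),262,310,list(range(122,160)),225,262)
f=dict(np.load('pics/w2.npz')); offset(f,range(230,262),248,320,range(138,185),185,235)
f=dict(np.load('pics/w3.npz')); offset(f,range(226,255),245,320,range(138,182),255,295)
E
```

```text
bar edges [507.94 521.69] blade edges [476.62 479.98] res [np.float64(0.09), np.float64(0.09), np.float64(0.1), np.float64(0.05)] bar-blade (L+2) 36.19929189537032 (R-2) 36.840459036204436 mid 36.51987546578738
bar edges [507.79 508.4 ] blade edges [476.62 480.13] res [np.float64(0.11), np.float64(0.19), np.float64(0.09), np.float64(0.1)] bar-blade (L+2) 29.478509545919906 (R-2) 29.965883919589203 mid 29.722196732754583
bar edges [471.88 472.62] blade edges [475.18 479.84] res [np.float64(1.69), np.float64(1.63), np.float64(0.57), np.float64(0.07)] bar-blade (L+2) -4.936512929751302 (R-2) -5.595527988736876 mid -5.266020459244089
```

```bash
sed -i 's/k:k+30/k+1:k+W/; s/k2=k+int/k2=k+1+int/; s/show=False/W=30/' h.py; sed -i "s/b=fitline(f,brow,blo,bhi,'dark')/b=fitline(f,brow,blo,bhi,'dark',W=55)/; s/k=fitline(f,krow,klo,khi,'bright')/k=fitline(f,krow,klo,khi,'bright',W=20)/" h.py
python3 - <<'E'
from h import *
f=dict(np.load('pics/w2.npz')); offset(f,range(230,262),248,320,range(138,185),185,235)
f=dict(np.load('pics/w3.npz')); g=cv2.cvtColor(f['img'],cv2.COLOR_RGB2GRAY)
for v in (150,195,205,228,235,245,255): print(v,g[v,250:312:2])
for r in (range(192,203),range(226,236),range(226,255)): offset(f,r,240,320,range(138,182),262,295)
E
```

```text
bar edges [507.79 521.85] blade edges [476.62 480.13] res [np.float64(0.11), np.float64(0.09), np.float64(0.09), np.float64(0.1)] bar-blade (L+2) 36.20561951158356 (R-2) 36.69299388525286 mid 36.44930669841824
150 [ 99 103 103 101 103 101 109 135 131 121 150 153 154 122 129 138 143 145
 100 104 107 104 119 131 136 129 140 161 170 165 164]
195 [126 119 123 123 115 112 104  18  16  26  21  25  27  20  16  21  21  23
  14  26  24  12  21  12  10 120 153 151 153 153 155]
205 [ 27  28  26  29  27  99  20  26  20  30  26  28  31  32  28  31  18  28
  27  25  26  30  27  29  21  45 128 127 129 126 129]
228 [234 233 233 241 171 168  10  26  27  30  29  25  30  31  30  24  32  29
  30  30  20  32  23  25  13  76 243 238 234 236 237]
235 [238 238 240 110 189 168  10  19  24  21  30  26  33  29  34  33  28  25
  27  25  29  23  28  28  17 126 229  94 243 238 237]
245 [236 235 238 108 154 169   9  19  27  30  26  26  22  27  25  26  24  33
  35  22  23  31  21  25  16 159 214 141 238 235 238]
255 [241 236 236 230 167 164  15  17  20  26  34  22  24  25  30  32  23  24
  23  28  23  26  25  18  19 170 238 233 236 235 235]
bar edges [475.55 488.59] blade edges [475.47 479.84] res [np.float64(0.09), np.float64(0.15), np.float64(0.83), np.float64(0.08)] bar-blade (L+2) 4.600541037741948 (R-2) 4.233636408954453 mid 4.417088723348172
bar edges [471.86 488.94] blade edges [475.47 479.84] res [np.float64(2.3), np.float64(0.04), np.float64(0.83), np.float64(0.08)] bar-blade (L+2) 2.9347551589698924 (R-2) 2.5678505301823975 mid 2.7513028445761165
bar edges [472.09 488.95] blade edges [475.47 479.84] res [np.float64(1.51), np.float64(0.03), np.float64(0.83), np.float64(0.08)] bar-blade (L+2) 3.050699825734796 (R-2) 2.683795196947301 mid 2.86724751134102
```

Bar shift so far is about 32.9 mm; it needs roughly 3.7 mm more.

Request:
arm_command:
  commands:
    - [0,-2,0,0,1]
    - [0,-2,0,0,1]
    - [0,0,0,0,1]
    - [0,0,0,0,1]

```text
time: 5.38
position: [496.7, 125.3, 114.5]
ee_rot: [[0.118, 0.993, 0.008], [0.993, -0.118, 0.001], [0.002, 0.008, -1.0]]
contact_force: [10.0, -1.0, -2.1]
width: 11.8
grip_force: 58.6
```

Run:
```python
from h import *
s=manip.state(); print(s['time'],s['position'],s['contact_force'])
p=np.array(s['position'])-[533.11,120.65,114.5]; print('TCP shift machine x',p@[.9925,-.1219,0])
f=grab('wrist','w4.png');g=cv2.cvtColor(f['img'],cv2.COLOR_RGB2GRAY)
for v in (145,165,180,198): print(v,g[v,256:312])
offset(f,range(193,202),240,320,range(138,182),266,300)
```

```text
5.3833 [496.71007211 125.25593548 114.54739964] [ 9.95489303 -0.98873059 -2.11536543]
TCP shift machine x -36.68839196792224
145 [100  97  99  96 101  99  97 100 105 103 104 106 104 107 106 105 103 103
 105  99 109 139 146 151 153 153 151 147 123  80  94  98 101 100 101 104
 101  97 100 100 100  98  99  98 101  99  99  98 104 104 107 110 115 114
 118 116]
165 [103 101  99 103  99  99 100  96 100  97  93  94 103 117 127 132 135 140
 145 132 118 138 146 152 151 150 151 139 124 131 151 146 146 148 150 149
 147 148 151 150 148 153 153 152 155 155 150 148 151 155 156 155 154 157
 159 157]
180 [114 112 118 116 115 108 114 110 109 112 115 111 111 110 109 108 107 105
 107  99 105 142 148 151 151 153 151 139 118 101 105 107 106 106 109 108
 107 107 108 106 106 105 108 110 109 106 113 110 111 114 111 111 110 116
 110 102]
198 [104 105 108 112 121 112  66  18  20  22  28  27  22  23  24  23  33  21
  27  26  29  30  24  23  12  29  21  30  16  23  27  28  19  16  26  23
  26  33  27  20  22  16  22  10  60 122 148 149 150 151 150 148 148 146
 151 150]
bar edges [471.87 484.91] blade edges [474.29 479.77] res [np.float64(0.14), np.float64(0.1), np.float64(0.83), np.float64(0.1)] bar-blade (L+2) 2.1027998595608324 (R-2) 0.624604439836105 mid 1.3637021496984403
```

Run:
```python
from h import *
for n,bl,br in (('w3',None,None),('w4',262.0,300.3)):
    f=dict(np.load(f'pics/{n}.npz')); g=cv2.cvtColor(f['img'],cv2.COLOR_RGB2GRAY).astype(float)
    # blade by the bright/dim profile averaged over clean rows
    for yaw in (-6.7,-7.0):
        y=np.radians(yaw); ex=np.array([np.cos(y),np.sin(y),0])
        if bl: 
            for (v,l,r) in ((145,276.4,284.2),(180,276.4,284.1)):
                k=[plane(f,u,v,64)@ex for u in (l,r)]; b=[plane(f,u,198,110)@ex for u in (bl,br)]
                print(n,yaw,v,np.round(k,2),np.round(b,2),'diff',np.mean(b)-np.mean(k))
g=dict(np.load('pics/s3.npz')); s=grab('side','s4.png')
```

```text
w4 -6.7 145 [477.86 481.41] [472.94 486.23] diff -0.05410453379067803
w4 -6.7 180 [477.83 481.42] [472.94 486.23] diff -0.04028938312859509
w4 -7.0 145 [476.62 480.17] [471.76 485.05] diff 0.011740547746171615
w4 -7.0 180 [476.67 480.26] [471.76 485.05] diff -0.059348282533221663
```

The bar is centred over the blade to within about 0.1 mm. I'll hold it there for over a second, then let it go home and open.

Request:
arm_command:
  commands:
    - [0,0,0,0,1]
    - [0,0,0,0,1]
    - [0,0,0,0,1]
    - [0,0,0,0,1]
    - [0,0,0,0,1]
    - [0,0,0,0,1]
    - [0,0,0,0,1]
    - [0,0,0,0,1]
    - [0,0,0,0,1]
    - [0,0,0,0,1]
    - [0,0,0,0,1]
    - [0,0,0,0,1]

```text
time: 6.48
position: [496.8, 125.2, 114.6]
ee_rot: [[0.118, 0.993, 0.008], [0.993, -0.118, 0.001], [0.002, 0.008, -1.0]]
contact_force: [9.8, -0.8, -1.6]
width: 12.1
grip_force: 58.6
```

Request:
arm_command:
  commands:
    - [0,0,0,0,1]
    - [0,0,0,0,1]
    - [0,0,0,0,1]
    - [0,0,0,0,1]
    - [0,0,0,0,1]

```text
time: 6.9
position: [496.8, 125.3, 114.6]
ee_rot: [[0.118, 0.993, 0.008], [0.993, -0.118, 0.001], [0.002, 0.008, -1.0]]
contact_force: [10.9, 0.5, -2.4]
width: 11.9
grip_force: 58.6
```

Request:
arm_command:
  commands:
    - [0,8,0,0,1]
    - [0,8,0,0,1]
    - [0,8,0,0,1]
    - [0,7,0,0,1]
    - [0,6,0,0,1]
    - [0,0,0,0,0.9]
    - [0,0,0,0,0.6]
    - [0,0,0,0,0.35]
    - [0,0,0,0,0.35]
    - [0,0,0,0,0.35]
    - [0,0,0,0,0.35]

```text
time: 7.82
position: [529.3, 120.9, 113.0]
ee_rot: [[0.117, 0.993, -0.001], [0.993, -0.117, -0.0], [-0.0, -0.001, -1.0]]
contact_force: [0.6, 0.3, -0.5]
width: 55.6
grip_force: 0.0
```

Run:
```python
from h import *
s=manip.state(); print(s['time'],s['position'],s['contact_force'],s['width'])
f=grab('wrist','w5.png'); offset(f,range(230,258),248,320,range(138,185),185,235)
```

```text
7.8167 [529.2841139  120.91383527 113.03117933] [ 0.55769586  0.32473387 -0.49731884] 55.63123465015629
bar edges [503.78 512.61] blade edges [476.64 480.18] res [np.float64(1.53), np.float64(3.35), np.float64(0.1), np.float64(0.08)] bar-blade (L+2) 29.55569936413218 (R-2) 30.016781435089683 mid 29.78624039961096
```

Request:
arm_command:
  commands:
    - [0,0,-10,0,0.35]
    - [0,0,-20,0,0.35]
    - [0,0,-28,0,0.35]
    - [0,0,-28,0,0.35]
    - [0,0,-28,0,0.35]
    - [0,0,-28,0,0.35]
    - [0,0,0,0,0.35]

```text
time: 8.45
position: [532.3, 120.9, 261.5]
ee_rot: [[0.118, 0.993, 0.009], [0.993, -0.118, 0.002], [0.003, 0.008, -1.0]]
contact_force: [1.4, 0.1, -0.7]
width: 56.0
grip_force: 0.0
```

Run:
```python
from h import *
s=manip.state(); print(s['time'],s['position'],s['contact_force'],s['width'])
f=grab('wrist','w6.png'); offset(f,range(162,240),262,315,list(range(122,160)),225,265)
```

```text
8.45 [532.26946844 120.93430899 261.46280909] [ 1.37771696  0.09142125 -0.69168191] 55.95422969378148
bar edges [507.86 521.69] blade edges [476.6 480. ] res [np.float64(0.06), np.float64(0.09), np.float64(0.1), np.float64(0.04)] bar-blade (L+2) 36.17969695569815 (R-2) 36.77688111943348 mid 36.47828903756579
```

View pics/w6.png

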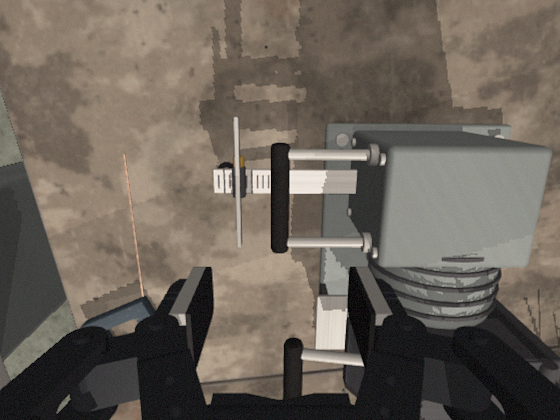

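The brake is home again (bar edges 507.9/521.7, as at the start). The guard bar's upper end shows at about (293,345). I'll go to the guard bar.

Request:
arm_command:
  commands:
    - [-23.5,1.7,0,0,0.35]
    - [-23.5,1.7,0,0,0.35]
    - [-23.5,1.7,0,0,0.35]
    - [-23.5,1.7,0,0,0.35]
    - [-23.2,1.7,0,0,0.35]
    - [-23,1.8,0,0,0.35]
    - [0,0,20,0,0.35]
    - [0,0,10,0,0.35]
    - [0,0,0,0,0.35]
    - [0,0,0,0,0.35]

```text
time: 9.33
position: [523.2, -18.6, 224.5]
ee_rot: [[0.116, 0.993, -0.003], [0.993, -0.116, 0.0], [0.0, -0.003, -1.0]]
contact_force: [0.6, -0.0, 0.3]
width: 55.5
grip_force: 0.0
```

Run:
```python
from h import *
s=manip.state(); print(s['time'],s['position'],s['contact_force'],s['width'])
f=grab('wrist','w7.png'); g=grab('side','s7.png')
B=cv2.resize(g['img'][130:300,210:380,::-1],None,fx=2.47,fy=2.47,interpolation=cv2.INTER_CUBIC)[:420]
C=np.hstack([f['img'][:,:,::-1],B]); cv2.imwrite('pics/c7.png',cv2.resize(C,(800,int(420*800/C.shape[1])),interpolation=cv2.INTER_AREA)); print(C.shape,800/C.shape[1])
```

```text
9.3333 [523.2009107  -18.57247555 224.51691416] [ 0.57976145 -0.02653402  0.2624811 ] 55.50888221121941
(420, 980, 3) 0.8163265306122449
```

View pics/c7.png

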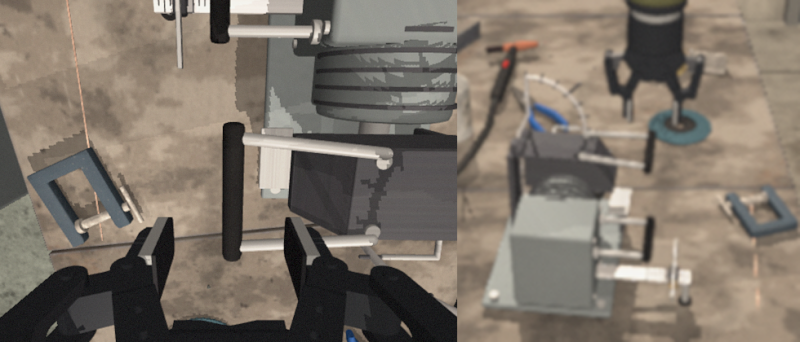

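The wrist view shows the guard bar at full-frame u≈272-299, rows 150-320, with the arms at rows 172 and 298. The pliers are elsewhere, and nothing lies under the fingers. I'll measure the bar's centre.

Run:
```python
from h import *
f=dict(np.load('pics/w7.npz'))
b=fitline(f,range(185,285),250,320,'dark',W=45); print([x[1:] for x in b])
R=np.array(manip.state()['ee_rot']); P=np.array(manip.state()['position'])
for v in (150,235,320):
    q=[plane(f,np.polyval(l[0],v),v,155) for l in b]; m=(q[0]+q[1])/2; print(v,m.round(1),np.linalg.norm(q[1]-q[0]).round(1),'tool',(R.T@(m-P)).round(1))
d=plane(f,np.polyval(b[0][0],150),150,155)-plane(f,np.polyval(b[0][0],320),320,155); print(np.linalg.norm(d),np.degrees(np.arctan2(-d[0],d[1])))
```

```text
[(np.float64(0.04063060026561705), np.int64(100)), (np.float64(0.08017571285049682), np.int64(100))]
150 [532.   29.4 155. ] 13.9 tool [48.6  2.4 70.6]
235 [526.3 -16.2 155. ] 13.9 tool [ 2.7  2.  70.5]
320 [519.7 -68.7 155. ] 13.9 tool [-50.2   1.5  70.5]
98.83671474090083 -7.135904581271659
```

Request:
arm_command:
  commands:
    - [-0.8,2,15,0,0.35]
    - [0,0,20,0,0.35]
    - [0,0,18,0,0.35]
    - [0,0,10,0,0.35]
    - [0,0,2,0,0.35]
    - [0,0,0,0,0.6]
    - [0,0,0,0,0.8]
    - [0,0,0,0,1]
    - [0,0,0,0,1]
    - [0,0,0,0,1]
    - [0,0,0,0,1]
    - [0,0,0,0,1]

```text
time: 10.43
position: [525.3, -20.5, 160.9]
ee_rot: [[0.117, 0.993, -0.0], [0.993, -0.117, 0.0], [0.0, -0.0, -1.0]]
contact_force: [-3.5, 1.1, 6.4]
width: 11.7
grip_force: 58.7
```

Request:
arm_command:
  commands:
    - [0,0,0,0,1]
    - [0,0,0,0,1]

```text
time: 10.6
position: [525.3, -20.5, 160.8]
ee_rot: [[0.117, 0.993, -0.0], [0.993, -0.117, 0.0], [0.0, -0.0, -1.0]]
contact_force: [-4.2, 0.6, 6.3]
width: 11.6
grip_force: 58.7
```

Gripped. Now I lift along the 185 mm arc.

Request:
arm_command:
  commands:
    - [0,0.4,-12,0,1]
    - [0,1.2,-12,0,1]
    - [0,2,-12,0,1]
    - [0,2.7,-11.8,0,1]
    - [0,3.5,-11.6,0,1]
    - [0,4.3,-11.3,0,1]
    - [0,0,0,0,1]
    - [0,0,0,0,1]

```text
time: 11.27
position: [537.5, -22.0, 230.4]
ee_rot: [[0.117, 0.993, -0.005], [0.993, -0.117, 0.001], [-0.0, -0.005, -1.0]]
contact_force: [-6.0, 0.5, -2.2]
width: 11.3
grip_force: 58.8
```

Request:
arm_command:
  commands:
    - [0,5,-11,0,1]
    - [0,5.7,-10.7,0,1]
    - [0,6.4,-10.3,0,1]
    - [0,7,-9.8,0,1]
    - [0,7.7,-9.3,0,1]
    - [0,8.2,-8.8,0,1]
    - [0,0,0,0,1]
    - [0,0,0,0,1]
    - [0,0,0,0,1]

```text
time: 12.02
position: [573.4, -26.6, 291.0]
ee_rot: [[0.118, 0.993, -0.012], [0.993, -0.118, 0.002], [0.001, -0.013, -1.0]]
contact_force: [-24.1, 2.9, 14.8]
width: 11.5
grip_force: 59.2
```

Run:
```python
from h import *
s=manip.state(); P=np.array(s['position']); print(s['time'],P,s['contact_force'],s['width'],np.round(s['ee_rot'],3).tolist())
d=P-[525.3,-20.5,160.8]; mx=d@[.9925,-.1219,0]; print(mx,d[2],'theta',np.degrees(np.arctan2(d[2],185-mx)),'R',np.hypot(d[2],185-mx))
f=grab('wrist','w8.png'); g=grab('side','s8.png'); t=grab('top','t8.png')
B=cv2.resize(g['img'][120:240,210:330,::-1],(420,420),interpolation=cv2.INTER_CUBIC); T=cv2.resize(t['img'][160:240,230:320,::-1],(472,420),interpolation=cv2.INTER_CUBIC)
C=np.hstack([B,T]); cv2.imwrite('pics/c8.png',cv2.resize(C,(800,int(420*800/C.shape[1])),interpolation=cv2.INTER_AREA))
```

```text
12.0167 [573.392287   -26.57377182 291.04933418] [-24.0932854    2.90394921  14.79511629] 11.475317442976124 [[0.118, 0.993, -0.012], [0.993, -0.118, 0.002], [0.001, -0.013, -1.0]]
48.47198763502436 130.24933418024062 theta 43.65177697352952 R 188.69230830833285
```

View pics/c8.png

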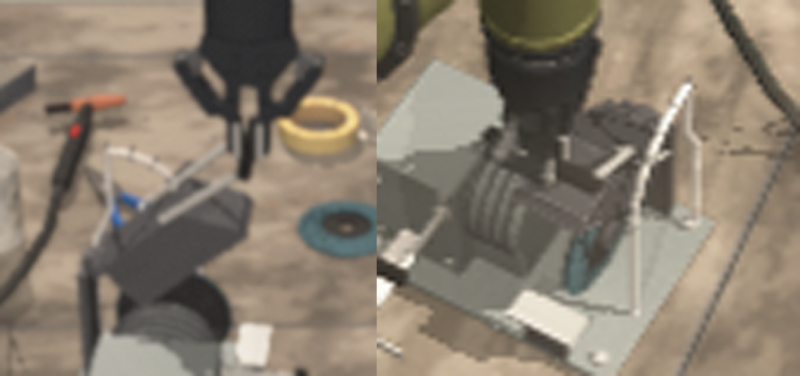

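The guard is raised with the bar gripped: left arm at crop (160,218)-(245,165), pointer near (615,160) in the right crop. There is about 27 N of radial load. I'll check the actual angle from depth on the arm and the bar.

```bash
cat >> h.py <<'E'
def mach(p):
    y=np.radians(-7); R=np.array([[np.cos(y),-np.sin(y),0],[np.sin(y),np.cos(y),0],[0,0,1]]); return (p-np.array([645,-34.3,0]))@R
def guard(f,lab,brt=120):
    c=mach(cloud(f)); g=cv2.cvtColor(f['img'],cv2.COLOR_RGB2GRAY)
    r=np.hypot(c[...,0]-65,c[...,2]-155); th=np.degrees(np.arctan2(c[...,2]-155,65-c[...,0]))
    ok=(f['depth']>0)&(th>-15)&(th<75)
    for n,m in (('armL',ok&(abs(c[...,1]-38)<6)&(g>brt)&(r>95)&(r<170)),('armR',ok&(abs(c[...,1]+38)<6)&(g>brt)&(r>95)&(r<170)),('plate',ok&(abs(c[...,1])<26)&(g<110)&(r>40)&(r<98)),('bar',ok&(abs(abs(c[...,1])-43)<6)&(g<60)&(r>172)&(r<200))):
        if m.sum()<8: print(lab,n,m.sum()); continue
        x,z=c[m][:,0],c[m][:,2]; l=cv2.fitLine(np.stack([x,z],1).astype(np.float32),cv2.DIST_HUBER,0,.01,.01).ravel()
        print(lab,n,m.sum(),'mean th',np.median(th[m]).round(1),'r',np.median(r[m]).round(1),'slope',round((np.degrees(np.arctan2(l[1],-l[0]))+90)%180-90,1),'xyz',np.median(c[m],0).round(1))
E
python3 - <<'E'
from h import *
for n in ('s1','s7','s8','t1','t8','w7','w8'): guard(dict(np.load(f'pics/{n}.npz')),n)
E
```

```text
s1 armL 66 mean th 1.5 r 135.5 slope -2.5 xyz [-70.4  38.8 158.9]
s1 armR 27 mean th 1.2 r 147.6 slope -37.4 xyz [-82.5 -34.8 157.8]
s1 plate 151 mean th 0.3 r 71.0 slope 0.3 xyz [ -6.   -1.6 155.4]
s1 bar 10 mean th 1.2 r 185.9 slope 84.0 xyz [-120.8   43.2  158.8]
s7 armL 63 mean th 1.2 r 133.6 slope -2.5 xyz [-68.6  38.3 157.8]
s7 armR 17 mean th 1.3 r 138.2 slope -38.9 xyz [-73.2 -35.8 158.5]
s7 plate 108 mean th 0.6 r 73.7 slope -0.1 xyz [ -8.7  10.1 155.8]
s7 bar 8 mean th 1.2 r 187.1 slope -42.2 xyz [-122.1   41.9  158.9]
s8 armL 53 mean th 43.3 r 133.2 slope 41.7 xyz [-34.9  38.  245.1]
s8 armR 7
s8 plate 99 mean th 41.6 r 65.6 slope 43.6 xyz [ 16.3  -1.9 196. ]
s8 bar 9 mean th 43.1 r 189.7 slope 36.4 xyz [-71.9  46.2 284.1]
t1 armL 25 mean th 1.6 r 143.7 slope -2.2 xyz [-78.5  33.8 157.8]
t1 armR 30 mean th 2.5 r 142.1 slope -2.2 xyz [-77.  -37.1 161.3]
t1 plate 149 mean th 0.4 r 69.0 slope -0.1 xyz [ -3.9   4.  155.5]
t1 bar 2
t8 armL 0
t8 armR 15 mean th 43.2 r 140.8 slope 41.3 xyz [-37.5 -36.3 251.1]
t8 plate 62 mean th 41.7 r 67.8 slope 42.5 xyz [ 15.    1.1 200.3]
t8 bar 5
w7 armL 2027 mean th 2.4 r 137.3 slope -2.6 xyz [-72.2  36.1 160.7]
w7 armR 461 mean th 1.8 r 159.0 slope -2.3 xyz [-93.9 -33.9 160.1]
w7 plate 9270 mean th 1.7 r 68.2 slope -0.0 xyz [ -3.2   1.3 157. ]
w7 bar 885 mean th 1.9 r 185.6 slope -8.5 xyz [-120.5   40.6  161.2]
w8 armL 1653 mean th 44.5 r 143.7 slope 40.0 xyz [-37.4  36.6 255.6]
w8 armR 102 mean th 45.3 r 128.5 slope 40.7 xyz [-25.3 -32.8 246.4]
w8 plate 3654 mean th 44.0 r 70.8 slope 42.3 xyz [ 14.1   1.4 204.2]
w8 bar 1768 mean th 43.9 r 190.0 slope -2.3 xyz [-71.9  41.2 285.9]
```

TCP x gives 42.4°, and the vision slopes also give about 42.4°. The target is a machine-x shift of 54.2 mm. I'll raise z to relieve the radial load and finish the angle.

Request:
arm_command:
  commands:
    - [0,0.5,-2,0,1]
    - [0,0.5,-3,0,1]
    - [0,0,-2,0,1]
    - [0,0,0,0,1]
    - [0,0,0,0,1]
    - [0,0,0,0,1]

```text
time: 12.67
position: [578.4, -27.2, 296.8]
ee_rot: [[0.118, 0.993, -0.005], [0.993, -0.118, 0.0], [-0.001, -0.005, -1.0]]
contact_force: [-7.9, 0.9, -1.9]
width: 11.7
grip_force: 59.2
```

```bash
cat >> h.py <<'E'
def rep():
    s=manip.state(); P=np.array(s['position']); F=np.array(s['contact_force']); print(s['time'],P.round(1),F.round(1),s['width'],np.round(np.array(s['ee_rot'])[:,2],3))
    d=P-[525.3,-20.5,160.8]; mx=d@[.9925,-.1219,0]; th=np.arccos((185-mx)/185)
    print('mx',mx,'dz',d[2],'theta(x)',np.degrees(th),'slip',d[2]-185*np.sin(th),'radial N',(-F[0]+F[2])*.707,'closing N',(-F[0]-F[2])*.707)
E
python3 - <<'E'
from h import *
rep(); guard(grab('wrist','w9.png'),'w9'); guard(grab('side','s9.png'),'s9'); guard(grab('top','t9.png'),'t9')
E
```

```text
12.6667 [578.4 -27.2 296.8] [-7.9  0.9 -1.9] 11.723569623417562 [-0.005  0.    -1.   ]
mx 53.486498780378525 dz 136.04394724806025 theta(x) 44.693131491597434 slip 5.931691880025738 radial N 4.256959012268197 closing N 6.882637972765359
w9 armL 1521 mean th 46.9 r 143.8 slope 42.5 xyz [-33.4  36.6 260. ]
w9 armR 100 mean th 47.6 r 130.7 slope 42.5 xyz [-23.1 -32.7 251.6]
w9 plate 3266 mean th 46.4 r 71.0 slope 44.7 xyz [ 16.1   1.1 206.4]
w9 bar 1766 mean th 46.2 r 190.2 slope -2.8 xyz [-66.5  41.2 291.6]
s9 armL 51 mean th 45.5 r 132.4 slope 43.5 xyz [-31.2  38.9 247.1]
s9 armR 7
s9 plate 93 mean th 44.0 r 68.5 slope 45.3 xyz [ 15.6  -2.4 195.8]
s9 bar 9 mean th 45.7 r 189.5 slope 19.3 xyz [-66.6  44.1 290.3]
t9 armL 0
t9 armR 16 mean th 45.5 r 143.2 slope 39.8 xyz [-33.5 -36.3 257.4]
t9 plate 49 mean th 44.1 r 67.1 slope 45.4 xyz [ 17.5   1.  202.2]
t9 bar 5
```

The angle is 44.7-45.1° by several measures, with low load. One tiny nudge, then settle.

Request:
arm_command:
  commands:
    - [0,0.4,-0.5,0,1]
    - [0,0,0,0,1]
    - [0,0,0,0,1]
    - [0,0,0,0,1]
    - [0,0,0,0,1]
    - [0,0,0,0,1]
    - [0,0,0,0,1]
    - [0,0,0,0,1]
    - [0,0,0,0,1]
    - [0,0,0,0,1]

```text
time: 13.65
position: [578.7, -27.3, 297.2]
ee_rot: [[0.117, 0.993, -0.006], [0.993, -0.117, 0.0], [-0.001, -0.006, -1.0]]
contact_force: [-6.7, -0.7, -1.7]
width: 11.7
grip_force: 59.1
```

Run:
```python
from h import *
rep(); guard(grab('wrist','w10.png'),'w10'); f=grab('side','s10.png'); t=grab('top','t10.png')
B=cv2.resize(f['img'][120:310,210:400,::-1],(420,420),interpolation=cv2.INTER_CUBIC); T=cv2.resize(t['img'][165:225,275:325,::-1],(350,420),interpolation=cv2.INTER_CUBIC)
cv2.imwrite('pics/c10.png',np.hstack([B,T]))
```

```text
13.65 [578.7 -27.3 297.2] [-6.7 -0.7 -1.7] 11.70728168569833 [-0.006  0.    -1.   ]
mx 53.81231281583172 dz 136.38745328520469 theta(x) 44.83642486084644 slip 5.946697647755229 radial N 3.5542349175628742 closing N 5.943641423813867
w10 armL 1511 mean th 47.1 r 143.6 slope 42.7 xyz [-32.8  36.6 260.1]
w10 armR 91 mean th 47.8 r 131.4 slope 43.2 xyz [-23.3 -32.8 252.4]
w10 plate 3247 mean th 46.5 r 70.8 slope 44.8 xyz [ 16.3   1.2 206.4]
w10 bar 1763 mean th 46.4 r 190.2 slope -2.9 xyz [-66.1  41.2 291.9]
```

View pics/c10.png

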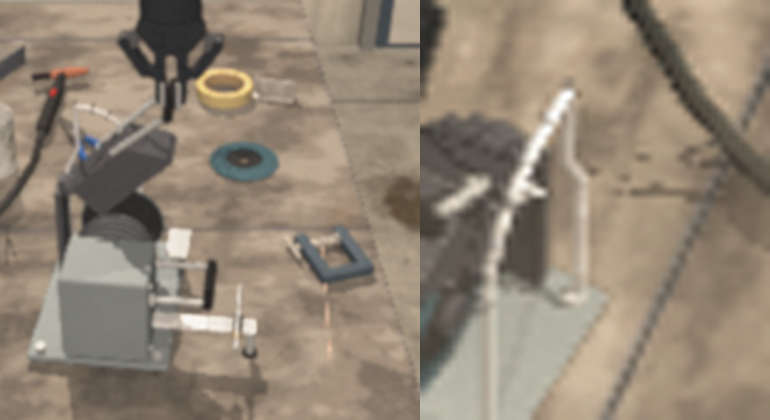

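The last picture shows the brake home at (210,282), the bar held at (168,105), and the pointer at the long quadrant mark, about (530,188) in the right crop. The angle is about 44.9° and steady, and the bystanders are undisturbed. I'll hand in.

```bash
python3 -c "
from plant import workorder
print(workorder.sign_off())"
```

```text
the job is handed in; nothing more can be done
None
```

I drew the brake handle over the rider's blade, held it for over a second and let it spring home, then handed in still holding the guard at about 45° (measured 44.8–45.3°), with 13.7 s on the robot's clock at the last reading and no other items touched.

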